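# Seat a round reference block in its three-point nest

## Robot

A 6-joint arm with a two-finger parallel gripper is mounted at the origin on a cart in front of the work surface, level with it; the furniture and walls round the work are solid. World frame = base frame: x ahead of the robot, y to its left, z up, the work surface at z = 0. Lengths are in mm, angles in rad, forces in N, time in s.
With the tool pointing down it reaches from about 300 to 775 mm from the base axis. Payload 14.6 kg.
Tool frame: the origin (TCP) lies at the very end of the fingers, on their centre line; the grasp point (between the pads) lies 19 mm behind it; z points along the fingers, y is the line along which they close (so a half turn about z gives the same grasp; the last joint's range is limited). The gripper opens to 94 mm and grips with 3 to 60 N. Pads are 16 mm wide; open, the fingers measure 119 mm over their backs; the gripper's body (75 mm by 177 mm) begins 78 mm behind the grasp point.
Start: joints at [1.133, 0.3, 1.521, -0, 1.321, -0.067], TCP at [199.295, 512.612, 205.446] pointing down, gripper open.
Joint ranges: [-3.03, 3.03], [-0.79, 2.21], [0.23, 2.52], [-1.04, 4.18], [0, 3.07], [-2.55, 2.55]. Speed limits (rad/s): [2.22, 2.22, 2.57, 3.14, 3.14, 3.14].

## Interface

Orientations are given as [roll, pitch, yaw] about the fixed x, y, z axes, in that order (R = Rz(yaw) Ry(pitch) Rx(roll)).
In Python, from cell import manip gives the robot as it stands. The module is installed in compiled form; this text tells all that it offers.
- The arm moves only by the shell command python3 -m inch 'ROWS' [FORCE]. ROWS is JSON, a list of rows, each an object of numbers: "gripper": the opening, from 0 (shut) to 1 (fully open); "dx", "dy", "dz": the shift along the world's x, y, z in m; "wx", "wy", "wz": the turn, a rotation vector about the world's x, y, z in degrees. A call has exactly 5 rows; each row is the pose to reach, as a shift and turn from the pose commanded when the call began; what a row does not reach only later rows make up. A row lasts 1/12 s, in which the tool goes at most 41.7 mm and 7.16 degrees, less where a joint would pass 70% of its speed; a pose out of reach is approached as far as the arm can. A call with a gripper value outside its range is refused whole. The fingers move at their own pace and stop on an object; FORCE is the grip in N (left out, the last holds). Time passes only in rows, so rows that repeat a pose let the fingers close, or fill a call up. It gives the time, the measured TCP pose, the force, the opening and the grip force at its end, in the units of the state.
- manip.read_state(): the state, without advancing time (a new reading comes with each control period).
- manip.camera(name): name is "scene" or "top" or "wrist"; returns the picture (420x560x3 uint8, blue, green, red); there is no depth.
- manip.camera_info(name): a dict with "camera_matrix" (3x3 intrinsics, pixels), "R" (3x3) and "t" (3): a world point X has camera coordinates R X + t; the wrist camera has in their place "tool_from_camera" (4x4, takes a point from camera to tool coordinates, whose origin is the TCP and whose axes are the flange's). Camera axes: x right, y down, z forward; pixel columns grow to the right and rows downward; lengths in mm; the calibration is good to about 2 mm. A picture is of the moment at which its call begins: read the wrist's pose just before it. camera_info takes no time and is no camera call.
- manip.sign_off(): hands the job in; it is judged then, once.
The state is a dict: "clock": time; "joints": joint angles; "qd": joint speeds; "effort": joint torques, N m; "eef_pos": TCP position; "eef_rot": TCP orientation; "wrist_force": force on the tool from outside, world axes, zero at the start; "moment": the same for the moment, N m; "finger_gap": finger opening in mm; "finger_force": force on a finger pad.
Only numpy, scipy, OpenCV 4.12 (cv2) and the standard library are available. Lean on these libraries where they do the work, as an engineer would, in place of code of your own. Each camera call takes 0.05 s, during which the arm holds its last target. There are 200 camera calls.

## Task

Take the smaller of the two round steel reference blocks that lie just left of the nest, lay it flat on the steel nest plate and, with the slide still clear of it, nudge it with the fingers towards the two fixed posts until it bears on both, pressing it there for a moment with roughly 10 N. Then let go of the block and push the slide up behind it, again with roughly 10 N at the block for a moment, so that the block is held between both posts and the slide nose with no play, and leave it so. Push gently, never as hard as 20 N on either post or between slide and block; the other things on the bench stay where they are.

Things in the scene. Friction and masses are not known exactly. Their poses are not given: they have to be found in the camera images.
- block_centre (a point): centre (half-way up) of the smaller round block: a ground steel disc 50 mm across and 12 mm thick, about 0.19 kg, with a thin dark line round its rim; it starts flat on the bench. z axis = disc axis
- round_block: the same block; origin at the centre of its underside (6 mm below block_centre)
- nest: fixed dark steel plate 180 x 100 x 10 mm lying on the bench; origin at the centre of its underside, x along the 180 mm side from the slide end to the posts' end, y to the left of that, z up. The posts and the slide stand on its top face, 10 mm above the origin
- seat (a point): nominal place on the plate's top face of the seated block's underside centre, at nest (45, 0, 10) mm; there the 50 mm disc just touches both posts. Nest axes
- post_left: fixed upright steel post, 12 mm across, 16 mm tall; origin at the centre of its foot on the plate top, nest (66.9, 21.9, 10) mm
- post_right: its twin at nest (66.9, -21.9, 10) mm: the two posts make a V open towards the slide. Steel and finger grip one another well (friction about 1): a block pushed straight in can jam on one post with a gap of 1 or 2 mm left at the other, held there by the grip of the pushing fingers, which then feel a sideways force; letting the fingers yield sideways to that force while they keep pressing (or nudging the block over towards the other post) rolls it round onto both
- third_slide (a joint): travel of the slide in m: 0 = fully drawn back, growing towards the posts along nest +x, end of travel 0.095; its nose face stands at nest x = -0.060 + this value, so it meets the 50 mm block in its seat at about 0.080. It slides with about 2 N of dry friction plus damping of about 8 N s/m, and stays where it is left. It lies between two low guide rails 8 mm high (nest y from 16 to 26 mm either side, nest x from -88 to -12 mm)
- slide_nose (a point): centre of the slide's flat nose face, which is 16 mm wide and spans 1.5 to 11.5 mm above the plate top; it looks along nest +x
- slide_knob (a point): on the axis of the slide's upright round knob: stem 14 mm across with a 17 mm cap, its top 44 mm above the plate top, this point 30 mm above the plate top; the knob axis is 34 mm behind the nose face. The slide's body (12.5 mm high) reaches from 48 to 8 mm behind the nose face, 30 mm wide
- wide_block: bystander: the larger ground steel disc, 60 mm across, 14 mm thick, origin at its underside; may stand on either of the two block places
- loupe: bystander: black stand loupe, 33 mm across, 35 mm tall, origin at its underside
- tape_roll: bystander: black roll of tape, 62 mm across, 19 mm high, origin at its underside
- eyepiece: bystander: microscope eyepiece, 32 mm across, 46 mm tall, origin at its underside
- putty_tin: bystander: round tin 66 mm across, 34 mm tall, origin at its underside
Not all that is in view belongs to the job. What is shaped like the round_block but green, red or turquoise is not meant.

How it is judged (in metres and radians):
On the way, in this order (a step that is already met when the one before it is completed fails the run):
1. the block, flat on the plate and clear of the slide, is pressed against both posts (more than 2 N on each) (contact force between round_block and post_left above 2 N and contact force between round_block and post_right above 2 N and contact force between round_block and third_slide below 0.1 N and z of block_centre in the frame of nest between 0.014 and 0.018 m and angle between block_centre's own z axis and vertical below 0.05 rad), for 0.2 s.
2. with the fingers off the block, the slide presses it (more than 4 N) against both posts (more than 2 N on each) (contact force between round_block and third_slide above 4 N and contact force between round_block and post_left above 2 N and contact force between round_block and post_right above 2 N and contact force between the fingers and round_block below 0.1 N and z of block_centre in the frame of nest between 0.014 and 0.018 m and angle between block_centre's own z axis and vertical below 0.05 rad), for 0.2 s.
At the end, for the whole second after the job is handed in: the smaller block lies flat on the nest plate (tilt under 0.05 rad, underside within 2 mm of the plate top), at rest, its rim within 1.5 mm of both posts (centre within 32.5 mm of each post axis) and within 1.8 mm of the slide nose (centre within 26.8 mm of the middle of the nose face) (horizontal distance between round_block and post_left below 0.0325 m and horizontal distance between round_block and post_right below 0.0325 m and horizontal distance between round_block and slide_nose below 0.0268 m and z of block_centre in the frame of nest between 0.014 and 0.018 m and angle between block_centre's own z axis and vertical below 0.05 rad and linear speed of round_block below 0.01 m/s); the robot touches nothing.
It fails at once if the block is pressed on a post with 20 N or more (contact force between round_block and post_left above 20 N or contact force between round_block and post_right above 20 N).
It fails at once if the slide is pressed on the block with 20 N or more (contact force between round_block and third_slide above 20 N).
It fails at once if a bystander is shifted by more than 20 mm (distance of any of wide_block, loupe, tape_roll, eyepiece, putty_tin from where it was at the start of the episode above 0.02 m).
It also fails if it takes over 67 s, if anything falls off the work surface, if the arm or the gripper's body presses on something with over 40 N, if the wrist force passes 120 N, or if a joint passes its speed limit or range.

## Working session

There is one attempt and no reset: what is moved stays moved. The work goes in short steps, Python scripts to look and compute and a shell command to move; the robot and the scene stay as the last step left them, time stands still between calls to the robot, and variables do not carry over. Pictures are saved under pics/ and viewed, at most 10 in all, crops included, and the job is handed in when it is done.

```bash
mkdir -p pics
python3 - <<'E'
from cell import manip
import cv2
for n in("top","scene"):
    cv2.imwrite(f"pics/{n}0.png",manip.camera(n)); print(n,manip.camera_info(n))
print(manip.camera_info("wrist")); print(manip.read_state())
E
```

```text
top {'camera_matrix': array([[509.03610588,   0.        , 274.09906089],
       [  0.        , 509.03610588, 206.88563729],
       [  0.        ,   0.        ,   1.        ]]), 'R': array([[-0.00527509, -0.99992552,  0.01100548],
       [-0.99556426,  0.00421761, -0.09398941],
       [ 0.09393599, -0.01145247, -0.99551237]]), 't': array([  28.04130284,  514.78406737, 1124.27263408])}
scene {'camera_matrix': array([[520.7296102 ,   0.        , 270.66652789],
       [  0.        , 520.7296102 , 209.68527197],
       [  0.        ,   0.        ,   1.        ]]), 'R': array([[ 0.68577602, -0.72778322, -0.00654437],
       [-0.34813025, -0.32011338, -0.88109747],
       [ 0.63915302,  0.60651381, -0.47288944]]), 't': array([-353.1616737 ,  230.10994794,  969.27313621])}
{'camera_matrix': array([[351.64715431,   0.        , 277.14299873],
       [  0.        , 351.64715431, 208.98609173],
       [  0.        ,   0.        ,   1.        ]]), 'tool_from_camera': array([[-1.47018248e-04, -9.73736507e-01, -2.27677826e-01,
         6.59710934e+01],
       [ 9.99999772e-01,  7.07317956e-06, -6.7
[... 213 characters left out ...]
clock': 0.1, 'joints': array([ 1.13339497e+00,  3.00399974e-01,  1.52151049e+00,  1.25885740e-05,
        1.32068085e+00, -6.65719099e-02]), 'qd': array([-1.13244815e-03, -3.89561517e-04, -8.08824561e-04,  6.68826693e-04,
       -7.93065104e-06, -6.58249628e-04]), 'effort': array([-6.89089684e-04, -5.32652414e+01, -3.53281224e+01,  7.08326837e-02,
        2.35768704e-02, -3.00318686e-05]), 'eef_pos': array([199.20265125, 512.41460165, 204.95520253]), 'eef_rot': array([-3.14059702e+00, -7.86000027e-05,  2.77076005e+00]), 'wrist_force': array([ 0.47325142, -0.11531888, -0.70645405]), 'moment': array([-0.01182972, -0.04224069, -0.06742933]), 'finger_force': 0.0, 'finger_gap': 93.87635998578476}
```

View pics/top0.png

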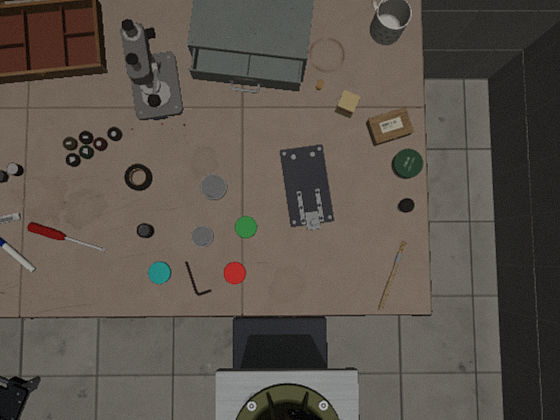

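View pics/scene0.png

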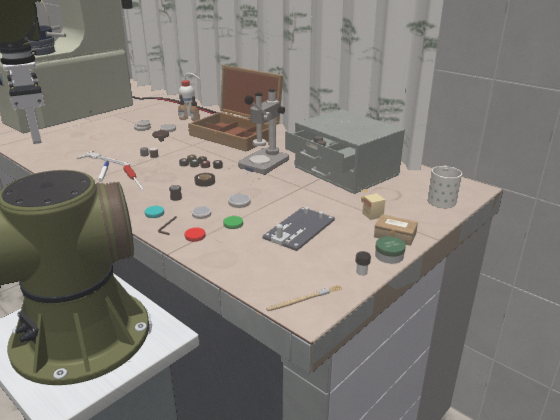

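Candidates for the block in the top view: grey discs at (214,187) and (202,236). The green (246,227), red (235,273) and turquoise (159,272) discs are not meant. The (202,236) disc looks smaller, so I'll confirm it in a crop.

Run:
```python
import cv2
a=cv2.imread("pics/top0.png")[135:260,180:345]
cv2.imwrite("pics/crop0.png",cv2.resize(a,None,fx=4.8,fy=4.8,interpolation=cv2.INTER_CUBIC))
```

```text
(no output)
```

View pics/crop0.png

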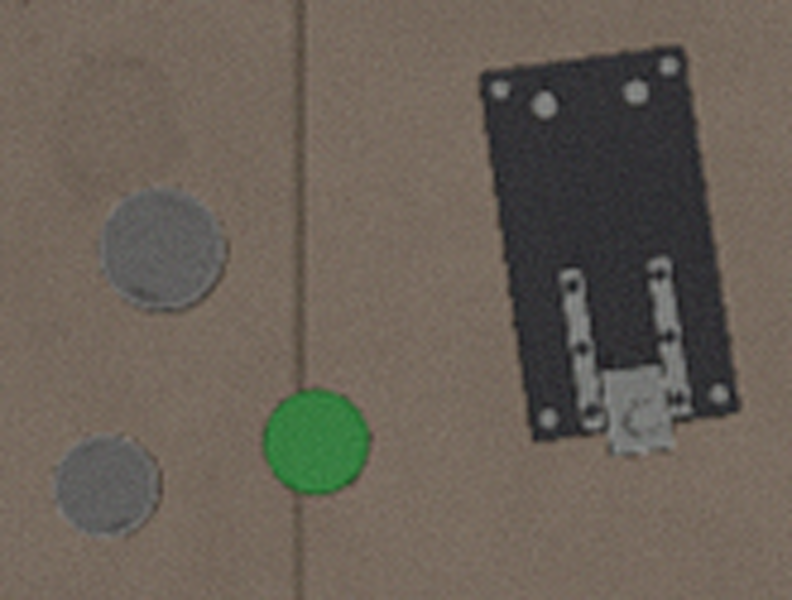

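The crop shows the smaller grey disc at crop (106,486), about 50 mm across, which is the block. The larger one at (162,250), about 58 mm, is the bystander. Plate corners are at (482,73), (685,47), (738,411), (532,440), and the posts at (544,104) and (636,92).

```bash
cat > h.py <<'E'
import numpy as np
from cell import manip
from scipy.spatial.transform import Rotation as Ro
def ray(px,K,R,t,z):  # world point at height z
    d=R.T@np.linalg.solve(K,[px[0],px[1],1]); c=-R.T@t
    return c+d*(z-c[2])/d[2]
def top(px,z):
    i=manip.camera_info("top"); return ray(px,i["camera_matrix"],i["R"],i["t"],z)
def wristcam(s):
    i=manip.camera_info("wrist"); T=np.eye(4); T[:3,:3]=Ro.from_euler('xyz',s["eef_rot"]).as_matrix(); T[:3,3]=s["eef_pos"]
    C=T@i["tool_from_camera"]; return i["camera_matrix"],C[:3,:3].T,-C[:3,:3].T@C[:3,3]
def wrist(px,z,s): return ray(px,*wristcam(s),z)
E
python3 - <<'E'
from h import *
f=lambda u,v,z: top((u/4.8+180-.4,v/4.8+135-.4),z)
print("disc",f(106,486,12),"wide",f(162,250,14),"green",f(318,441,12))
c=np.array([f(*p,10) for p in((532,440),(738,411),(685,47),(482,73))]);print(c.round(1),c.mean(0))
pl,pr=f(544,104,26),f(636,92,26);print(pl,pr,np.linalg.norm(pl-pr))
for a,b in((c[0],c[3]),(c[1],c[2]),(pr,pl)): print(np.degrees(np.arctan2(*(b-a)[[1,0]])))
print(manip.read_state()["joints"])
E
```

```text
disc [450.87841309 189.76527845  12.        ] wide [562.74517072 163.83269854  14.        ] green [471.65580485  89.82246439  12.        ]
[[ 471.8  -11.5   10. ]
 [ 485.1 -109.6   10. ]
 [ 661.   -86.8   10. ]
 [ 648.5   11.1   10. ]] [566.59106319 -49.21784759  10.        ]
[630.1922066  -17.83633998  26.        ] [635.82652705 -61.54035016  26.        ] 44.06570176803793
7.283418059902233
7.362099670577014
97.34605199696912
[ 1.13339497e+00  3.00399974e-01  1.52151049e+00  1.25885740e-05
  1.32068085e+00 -6.65719099e-02]
```

```bash
python3 -m inch '[{"dx":0.026,"dy":-0.032,"wz":6},{"dx":0.052,"dy":-0.064,"wz":12},{"dx":0.078,"dy":-0.096,"wz":18},{"dx":0.104,"dy":-0.128,"wz":24},{"dx":0.126,"dy":-0.161,"wz":28.5}]'
python3 -m inch '[{"gripper":0.8,"dx":0.026,"dy":-0.032},{"gripper":0.8,"dx":0.052,"dy":-0.064},{"gripper":0.8,"dx":0.078,"dy":-0.096},{"gripper":0.8,"dx":0.104,"dy":-0.128},{"gripper":0.8,"dx":0.126,"dy":-0.161}]'
python3 -m inch '[{"gripper":0.8,"dz":-0.02},{"gripper":0.8,"dz":-0.04},{"gripper":0.8,"dz":-0.055},{"gripper":0.8,"dz":-0.055},{"gripper":0.8,"dz":-0.055}]'
python3 - <<'E'
from h import *
import cv2
s=manip.read_state();a=manip.camera("wrist");cv2.imwrite("pics/w1.png",a)
print(s["eef_pos"],np.degrees(s["eef_rot"]),s["wrist_force"],s["joints"])
np.save("s1.npy",s,allow_pickle=True)
E
```

```text
[199.20265125 512.41460165 204.95520253] [-1.79942955e+02 -4.50344843e-03  1.58752857e+02] [ 0.47325142 -0.11531888 -0.70645405] [ 1.13339497e+00  3.00399974e-01  1.52151049e+00  1.25885740e-05
  1.32068085e+00 -6.65719099e-02]validation failed for argument at $[0]...
validation failed for argument at $[0]...
validation failed for argument at $[0]...
```

View pics/w1.png

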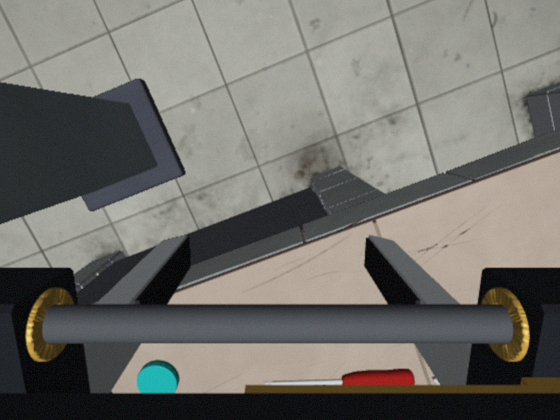

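The moves were refused and the arm did not move: the picture shows floor, bench edge and the turquoise disc at (158,378). Rows probably need every key.

```bash
python3 -m inch '[{"gripper":0.8,"dx":0.026,"dy":-0.032,"dz":0,"wx":0,"wy":0,"wz":6},{"gripper":0.8,"dx":0.052,"dy":-0.064,"dz":0,"wx":0,"wy":0,"wz":12},{"gripper":0.8,"dx":0.078,"dy":-0.096,"dz":0,"wx":0,"wy":0,"wz":18},{"gripper":0.8,"dx":0.104,"dy":-0.128,"dz":0,"wx":0,"wy":0,"wz":24},{"gripper":0.8,"dx":0.126,"dy":-0.161,"dz":0,"wx":0,"wy":0,"wz":28.5}]'
```

```text
clock: 0.57
eef_pos: [326.2, 350.0, 205.3]
eef_rot: [-3.141, -0.0, -3.009]
wrist_force: [0.3, 0.5, 0.4]
finger_gap: 75.3
finger_force: 0.0
```

```bash
python3 -m inch '[{"gripper":0.8,"dx":0.026,"dy":-0.032,"dz":0,"wx":0,"wy":0,"wz":0},{"gripper":0.8,"dx":0.052,"dy":-0.064,"dz":-0.015,"wx":0,"wy":0,"wz":0},{"gripper":0.8,"dx":0.078,"dy":-0.096,"dz":-0.03,"wx":0,"wy":0,"wz":0},{"gripper":0.8,"dx":0.104,"dy":-0.128,"dz":-0.045,"wx":0,"wy":0,"wz":0},{"gripper":0.8,"dx":0.125,"dy":-0.16,"dz":-0.055,"wx":0,"wy":0,"wz":0}]'
python3 - <<'E'
from h import *
import cv2
manip.camera("top")
s=manip.read_state();a=manip.camera("wrist");cv2.imwrite("pics/w2.png",a)
print(s["eef_pos"],np.degrees(s["eef_rot"]),s["wrist_force"],s["joints"])
np.save("s1.npy",s,allow_pickle=True)
E
```

```text
clock: 0.98
eef_pos: [448.6, 193.5, 150.6]
eef_rot: [-3.142, -0.0, -3.015]
wrist_force: [1.0, 0.8, -0.6]
finger_gap: 75.5
finger_force: 0.0
[450.78466096 188.48448271 148.66809834] [-1.79888321e+02 -1.44241278e-01 -1.72927239e+02] [ 0.26330524 -3.96909831 -2.44368492] [ 3.21841538e-01  2.22887134e-01  1.75719141e+00 -1.54020775e-03
  1.16436682e+00 -1.37178929e+00]
```

View pics/w2.png

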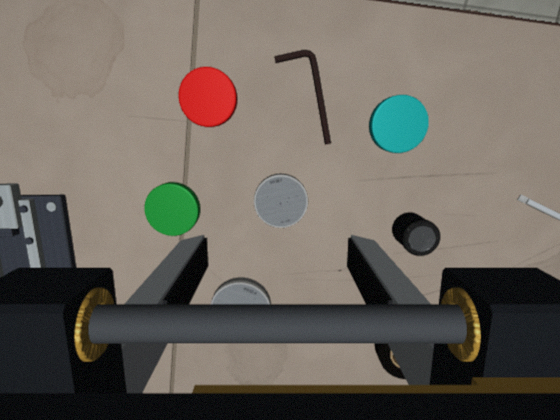

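The wrist view shows the block at (281,200), about 54 px across. The green disc is at (172,209), the loupe at about (422,237), and the larger disc lies below at (241,300).

Run:
```python
from h import *
s=np.load("s1.npy",allow_pickle=True).item()
for n,p,z in(("disc",(281,200),12),("L",(254,200),12),("R",(308,200),12),("green",(172,209),12),("loupe",(422,237),35)): print(n,wrist(p,z,s))
print(manip.read_state()["eef_pos"],manip.read_state()["wrist_force"])
```

```text
disc [449.00101745 190.50610719  12.        ]
L [452.06289945 165.92943318  12.        ]
R [445.94065358 215.07059561  12.        ]
green [469.85652286  91.69118132  12.        ]
loupe [461.79121776 315.62350044  35.        ]
[449.32691003 191.05603349 149.69819236] [ 0.19411663  0.50560373 -0.55774314]
```

```bash
python3 -m inch '[{"gripper":0.8,"dx":0,"dy":0,"dz":-0.035,"wx":0,"wy":0,"wz":0},{"gripper":0.8,"dx":0,"dy":0,"dz":-0.07,"wx":0,"wy":0,"wz":0},{"gripper":0.8,"dx":0,"dy":0,"dz":-0.105,"wx":0,"wy":0,"wz":0},{"gripper":0.8,"dx":0,"dy":0,"dz":-0.13,"wx":0,"wy":0,"wz":0},{"gripper":0.8,"dx":0,"dy":0,"dz":-0.14,"wx":0,"wy":0,"wz":0}]'
python3 -m inch '[{"gripper":0.8,"dx":0,"dy":0,"dz":-0.004,"wx":0,"wy":0,"wz":0},{"gripper":0.8,"dx":0,"dy":0,"dz":-0.0075,"wx":0,"wy":0,"wz":0},{"gripper":0.8,"dx":0,"dy":0,"dz":-0.0075,"wx":0,"wy":0,"wz":0},{"gripper":0.8,"dx":0,"dy":0,"dz":-0.0075,"wx":0,"wy":0,"wz":0},{"gripper":0.8,"dx":0,"dy":0,"dz":-0.0075,"wx":0,"wy":0,"wz":0}]'
```

```text
clock: 1.5
eef_pos: [446.0, 195.0, 8.5]
eef_rot: [-3.141, -0.005, -3.015]
wrist_force: [-0.4, -0.8, -0.3]
finger_gap: 75.1
finger_force: 0.0
clock: 1.92
eef_pos: [448.5, 195.5, 5.3]
eef_rot: [3.141, 0.002, -3.015]
wrist_force: [-0.5, 0.3, 1.6]
finger_gap: 75.2
finger_force: 0.0
```

```bash
python3 -m inch '[{"gripper":0.8,"dx":0,"dy":0,"dz":0,"wx":0,"wy":0,"wz":0},{"gripper":0.8,"dx":0,"dy":0,"dz":0,"wx":0,"wy":0,"wz":0},{"gripper":0.8,"dx":0,"dy":0,"dz":0,"wx":0,"wy":0,"wz":0},{"gripper":0.8,"dx":0,"dy":0,"dz":0,"wx":0,"wy":0,"wz":0},{"gripper":0.8,"dx":0,"dy":0,"dz":0,"wx":0,"wy":0,"wz":0}]'
python3 - <<'E'
from h import *
s=manip.read_state();print(s["eef_pos"],s["eef_rot"],s["joints"],s["wrist_force"])
E
```

```text
clock: 2.33
eef_pos: [447.9, 195.2, 4.2]
eef_rot: [3.142, 0.0, -3.015]
wrist_force: [-0.2, -0.9, -0.3]
finger_gap: 75.2
finger_force: 0.0
[447.90556429 195.20375996   4.19994762] [ 3.14158224e+00  1.07810654e-04 -3.01493803e+00] [ 3.36022593e-01  4.42892109e-01  1.86030698e+00 -1.64349621e-05
  8.38285941e-01 -1.36141737e+00] [-0.21986015 -0.8995814  -0.33874233]
```

```bash
python3 -m inch '[{"gripper":0.8,"dx":0.001,"dy":-0.002,"dz":-0.001,"wx":0,"wy":0,"wz":0},{"gripper":0.8,"dx":0.002,"dy":-0.005,"dz":-0.0017,"wx":0,"wy":0,"wz":0},{"gripper":0.8,"dx":0.002,"dy":-0.005,"dz":-0.0017,"wx":0,"wy":0,"wz":0},{"gripper":0.8,"dx":0.002,"dy":-0.005,"dz":-0.0017,"wx":0,"wy":0,"wz":0},{"gripper":0.8,"dx":0.002,"dy":-0.005,"dz":-0.0017,"wx":0,"wy":0,"wz":0}]'
python3 -m inch '[{"gripper":0.4,"dx":0,"dy":0,"dz":0,"wx":0,"wy":0,"wz":0},{"gripper":0.4,"dx":0,"dy":0,"dz":0,"wx":0,"wy":0,"wz":0},{"gripper":0.4,"dx":0,"dy":0,"dz":0,"wx":0,"wy":0,"wz":0},{"gripper":0.4,"dx":0,"dy":0,"dz":0,"wx":0,"wy":0,"wz":0},{"gripper":0.4,"dx":0,"dy":0,"dz":0,"wx":0,"wy":0,"wz":0}]' 20
```

```text
clock: 2.75
eef_pos: [449.9, 190.1, 2.4]
eef_rot: [-3.142, -0.0, -3.015]
wrist_force: [-0.2, 0.1, -0.4]
finger_gap: 75.0
finger_force: 0.0
clock: 3.17
eef_pos: [449.9, 190.2, 2.5]
eef_rot: [3.142, 0.0, -3.015]
wrist_force: [0.6, 0.1, -0.8]
finger_gap: 49.6
finger_force: 20.0
```

```bash
python3 -m inch '[{"gripper":0.4,"dx":0,"dy":0,"dz":0.01,"wx":0,"wy":0,"wz":0},{"gripper":0.4,"dx":0,"dy":0,"dz":0.03,"wx":0,"wy":0,"wz":0},{"gripper":0.4,"dx":0,"dy":0,"dz":0.05,"wx":0,"wy":0,"wz":0},{"gripper":0.4,"dx":0,"dy":-0.01,"dz":0.07,"wx":0,"wy":0,"wz":0},{"gripper":0.4,"dx":0.01,"dy":-0.02,"dz":0.08,"wx":0,"wy":0,"wz":0}]'
python3 -m inch '[{"gripper":0.4,"dx":0.015,"dy":-0.022,"dz":0,"wx":0,"wy":0,"wz":0},{"gripper":0.4,"dx":0.03,"dy":-0.045,"dz":0,"wx":0,"wy":0,"wz":0},{"gripper":0.4,"dx":0.045,"dy":-0.07,"dz":0,"wx":0,"wy":0,"wz":0},{"gripper":0.4,"dx":0.06,"dy":-0.095,"dz":0,"wx":0,"wy":0,"wz":0},{"gripper":0.4,"dx":0.075,"dy":-0.12,"dz":0,"wx":0,"wy":0,"wz":0}]'
python3 -m inch '[{"gripper":0.4,"dx":0.015,"dy":-0.025,"dz":0,"wx":0,"wy":0,"wz":0},{"gripper":0.4,"dx":0.03,"dy":-0.05,"dz":0,"wx":0,"wy":0,"wz":0},{"gripper":0.4,"dx":0.045,"dy":-0.075,"dz":0,"wx":0,"wy":0,"wz":0},{"gripper":0.4,"dx":0.055,"dy":-0.09,"dz":0,"wx":0,"wy":0,"wz":0},{"gripper":0.4,"dx":0.0615,"dy":-0.0955,"dz":0,"wx":0,"wy":0,"wz":0}]'
python3 -m inch '[{"gripper":0.4,"dx":0,"dy":0,"dz":-0.02,"wx":0,"wy":0,"wz":0},{"gripper":0.4,"dx":0,"dy":0,"dz":-0.03,"wx":0,"wy":0,"wz":0},{"gripper":0.4,"dx":0,"dy":0,"dz":-0.035,"wx":0,"wy":0,"wz":0},{"gripper":0.4,"dx":0,"dy":0,"dz":-0.035,"wx":0,"wy":0,"wz":0},{"gripper":0.4,"dx":0,"dy":0,"dz":-0.035,"wx":0,"wy":0,"wz":0}]'
python3 - <<'E'
from h import *
import cv2
for k in range(3): manip.camera("top")
s=manip.read_state();a=manip.camera("wrist");cv2.imwrite("pics/w3.png",a)
print(s["eef_pos"],np.degrees(s["eef_rot"]),s["wrist_force"],s["joints"])
np.save("s3.npy",s,allow_pickle=True)
E
```

```text
clock: 3.58
eef_pos: [459.6, 170.4, 85.1]
eef_rot: [3.141, 0.002, -3.014]
wrist_force: [0.6, -0.1, -1.9]
finger_gap: 49.6
finger_force: 20.0
clock: 4.0
eef_pos: [535.4, 48.9, 83.2]
eef_rot: [-3.142, 0.0, -3.015]
wrist_force: [-0.4, 0.3, -1.7]
finger_gap: 49.5
finger_force: 20.0
clock: 4.42
eef_pos: [597.0, -47.5, 82.9]
eef_rot: [-3.141, 0.0, -3.017]
wrist_force: [-0.4, 0.4, -0.6]
finger_gap: 49.3
finger_force: 20.0
clock: 4.83
eef_pos: [596.3, -44.7, 47.8]
eef_rot: [3.142, -0.0, -3.014]
wrist_force: [-0.8, -0.7, -1.1]
finger_gap: 49.6
finger_force: 20.0
[596.72236235 -45.08866833  48.32037353] [-1.79981977e+02  6.62483282e-02 -1.72723297e+02] [-1.10744533 -0.39746424 -1.26834204] [-1.36615052e-01  5.72155352e-01  1.52146240e+00 -2.77382221e-06
  1.04677662e+00 -1.83441224e+00]
```

View pics/w3.png

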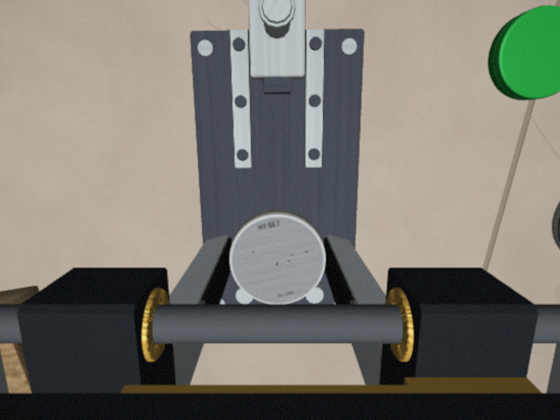

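The wrist view shows the disc held flat at (278,257), with the posts at (244,297) and (315,297), the slide nose at (278,88) and the knob at (277,10). It is laterally aligned with the nest axis.

Run:
```python
from h import *
s=np.load("s3.npy",allow_pickle=True).item()
d=wrist((278,257),s["eef_pos"][2]+9.7,s);pl=wrist((315,296),26,s);pr=wrist((244,296),26,s)
c=np.array([566.6,-49.2,0]);a=np.radians(7.3);N=np.array([[np.cos(a),np.sin(a),0],[-np.sin(a),np.cos(a),0],[0,0,1]])
for n,p in(("disc",d),("tcp",s["eef_pos"]),("pl",pl),("pr",pr),("nose",wrist((278,80),21.5,s)),("knob",wrist((277,10),54,s))): print(n,p,N@(p-c))
```

```text
disc [595.1256929  -45.71533705  58.02037353] [28.73725359 -0.16818819 58.02037353]
tcp [596.72236235 -45.08866833  48.32037353] [30.40060856  0.25052085 48.32037353]
pl [630.00488651 -17.91513425  26.        ] [66.86615379 22.97476739 26.        ]
pr [635.65233988 -61.91917016  26.        ] [ 66.8764758  -21.39018273  26.        ]
nose [505.78564423 -57.12954987  21.5       ] [-61.32898667  -0.13792413  21.5       ]
knob [480.38962655 -60.86146701  54.        ] [-86.99335006  -0.61265696  54.        ]
```

```bash
python3 -m inch '[{"gripper":0.4,"dx":0,"dy":0,"dz":-0.015,"wx":0,"wy":0,"wz":0},{"gripper":0.4,"dx":0,"dy":0,"dz":-0.025,"wx":0,"wy":0,"wz":0},{"gripper":0.4,"dx":0,"dy":0,"dz":-0.031,"wx":0,"wy":0,"wz":0},{"gripper":0.4,"dx":0,"dy":0,"dz":-0.034,"wx":0,"wy":0,"wz":0},{"gripper":0.4,"dx":0,"dy":0,"dz":-0.0345,"wx":0,"wy":0,"wz":0}]'
python3 -m inch '[{"gripper":0.4,"dx":0,"dy":0,"dz":0,"wx":0,"wy":0,"wz":0},{"gripper":0.4,"dx":0,"dy":0,"dz":0,"wx":0,"wy":0,"wz":0},{"gripper":0.4,"dx":0,"dy":0,"dz":0,"wx":0,"wy":0,"wz":0},{"gripper":0.4,"dx":0,"dy":0,"dz":0,"wx":0,"wy":0,"wz":0},{"gripper":0.4,"dx":0,"dy":0,"dz":0,"wx":0,"wy":0,"wz":0}]'
python3 -m inch '[{"gripper":0.4,"dx":0.002,"dy":0.0003,"dz":-0.0003,"wx":0,"wy":0,"wz":0},{"gripper":0.4,"dx":0.004,"dy":0.0006,"dz":-0.0006,"wx":0,"wy":0,"wz":0},{"gripper":0.4,"dx":0.006,"dy":0.001,"dz":-0.0008,"wx":0,"wy":0,"wz":0},{"gripper":0.4,"dx":0.008,"dy":0.0013,"dz":-0.0008,"wx":0,"wy":0,"wz":0},{"gripper":0.4,"dx":0.01,"dy":0.0016,"dz":-0.0008,"wx":0,"wy":0,"wz":0}]'
```

```text
clock: 5.45
eef_pos: [596.3, -45.3, 12.7]
eef_rot: [3.141, -0.001, -3.015]
wrist_force: [-0.1, 0.4, -2.0]
finger_gap: 49.1
finger_force: 20.0
clock: 5.87
eef_pos: [596.5, -45.3, 13.1]
eef_rot: [-3.141, 0.0, -3.015]
wrist_force: [0.4, -0.7, -1.4]
finger_gap: 49.5
finger_force: 20.0
clock: 6.28
eef_pos: [606.6, -43.7, 12.4]
eef_rot: [-3.142, 0.0, -3.015]
wrist_force: [-2.3, -1.0, 4.3]
finger_gap: 49.2
finger_force: 20.0
```

```bash
python3 -m inch '[{"gripper":0.4,"dx":0.0005,"dy":0.0001,"dz":0.0004,"wx":0,"wy":0,"wz":0},{"gripper":0.4,"dx":0.001,"dy":0.0001,"dz":0.0004,"wx":0,"wy":0,"wz":0},{"gripper":0.4,"dx":0.0015,"dy":0.0002,"dz":0.0004,"wx":0,"wy":0,"wz":0},{"gripper":0.4,"dx":0.002,"dy":0.0002,"dz":0.0004,"wx":0,"wy":0,"wz":0},{"gripper":0.4,"dx":0.002,"dy":0.0003,"dz":0.0004,"wx":0,"wy":0,"wz":0}]'
python3 -m inch '[{"gripper":0.4,"dx":0.0003,"dy":0.0,"dz":0,"wx":0,"wy":0,"wz":0},{"gripper":0.4,"dx":0.0006,"dy":0.0001,"dz":0,"wx":0,"wy":0,"wz":0},{"gripper":0.4,"dx":0.0009,"dy":0.0001,"dz":0,"wx":0,"wy":0,"wz":0},{"gripper":0.4,"dx":0.001,"dy":0.0001,"dz":0,"wx":0,"wy":0,"wz":0},{"gripper":0.4,"dx":0.001,"dy":0.0001,"dz":0,"wx":0,"wy":0,"wz":0}]'
```

```text
clock: 6.7
eef_pos: [608.4, -43.4, 12.5]
eef_rot: [-3.142, 0.0, -3.015]
wrist_force: [-1.3, -0.2, 0.4]
finger_gap: 49.7
finger_force: 20.0
clock: 7.12
eef_pos: [609.4, -43.3, 12.5]
eef_rot: [3.142, 0.0, -3.015]
wrist_force: [0.6, -0.2, -2.5]
finger_gap: 49.3
finger_force: 20.0
```

```bash
python3 -m inch '[{"gripper":0.4,"dx":0.0003,"dy":0.0,"dz":0,"wx":0,"wy":0,"wz":0},{"gripper":0.4,"dx":0.0006,"dy":0.0001,"dz":0,"wx":0,"wy":0,"wz":0},{"gripper":0.4,"dx":0.0008,"dy":0.0001,"dz":0,"wx":0,"wy":0,"wz":0},{"gripper":0.4,"dx":0.0008,"dy":0.0001,"dz":0,"wx":0,"wy":0,"wz":0},{"gripper":0.4,"dx":0.0008,"dy":0.0001,"dz":0,"wx":0,"wy":0,"wz":0}]'
```

```text
clock: 7.53
eef_pos: [609.7, -43.2, 12.4]
eef_rot: [3.141, -0.001, -3.015]
wrist_force: [-4.9, 0.0, 2.5]
finger_gap: 49.4
finger_force: 20.0
```

```bash
python3 -m inch '[{"gripper":0.4,"dx":0.0003,"dy":0.0,"dz":0,"wx":0,"wy":0,"wz":0},{"gripper":0.4,"dx":0.0005,"dy":0.0001,"dz":0,"wx":0,"wy":0,"wz":0},{"gripper":0.4,"dx":0.0005,"dy":0.0001,"dz":0,"wx":0,"wy":0,"wz":0},{"gripper":0.4,"dx":0.0005,"dy":0.0001,"dz":0,"wx":0,"wy":0,"wz":0},{"gripper":0.4,"dx":0.0005,"dy":0.0001,"dz":0,"wx":0,"wy":0,"wz":0}]'
```

```text
clock: 7.95
eef_pos: [609.9, -43.2, 12.5]
eef_rot: [3.141, -0.002, -3.015]
wrist_force: [-8.5, -0.9, 3.9]
finger_gap: 49.8
finger_force: 20.0
```

```bash
python3 -m inch '[{"gripper":0.4,"dx":0.0003,"dy":0.0,"dz":0,"wx":0,"wy":0,"wz":0},{"gripper":0.4,"dx":0.0005,"dy":0.0001,"dz":0,"wx":0,"wy":0,"wz":0},{"gripper":0.4,"dx":0.0005,"dy":0.0001,"dz":0,"wx":0,"wy":0,"wz":0},{"gripper":0.4,"dx":0.0005,"dy":0.0001,"dz":0,"wx":0,"wy":0,"wz":0},{"gripper":0.4,"dx":0.0005,"dy":0.0001,"dz":0,"wx":0,"wy":0,"wz":0}]'
```

```text
clock: 8.37
eef_pos: [610.0, -43.1, 12.4]
eef_rot: [3.141, -0.003, -3.015]
wrist_force: [-10.5, -1.7, 4.8]
finger_gap: 49.5
finger_force: 20.0
```

Run:
```python
from h import *
import cv2
s=manip.read_state();a=manip.camera("wrist")
print(s["moment"],s["wrist_force"],s["eef_rot"])
cv2.imwrite("pics/w4.png",cv2.resize(a[205:315,190:370],None,fx=4.4,fy=4.4,interpolation=cv2.INTER_CUBIC))
```

```text
[-0.06737289  2.17400259 -0.0589609 ] [-10.53100056  -1.67230146   4.84931296] [ 3.14116273 -0.00321349 -3.01501424]
```

View pics/w4.png

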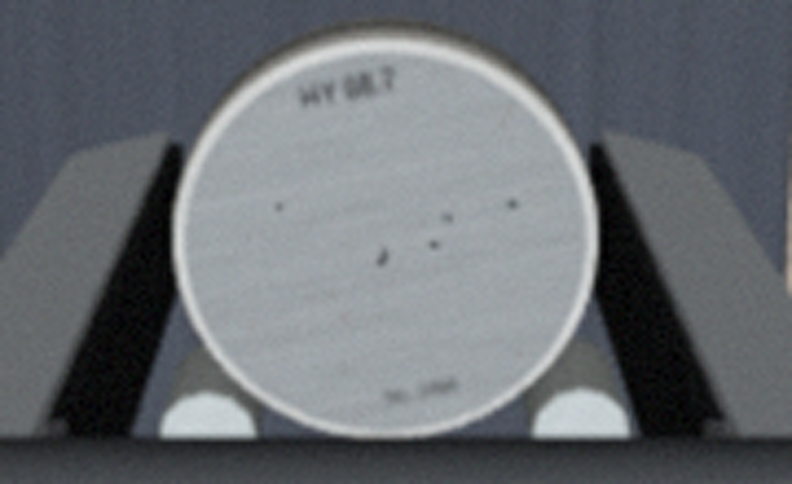

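The enlarged view shows the disc centre at x≈386 and the post tops at 208 and 581, mid 394.5. So the disc sits about 1 mm towards post_right with a gap at post_left. I'll nudge it over towards post_left (+y).

```bash
python3 -m inch '[{"gripper":0.4,"dx":0,"dy":0.0002,"dz":0,"wx":0,"wy":0,"wz":0},{"gripper":0.4,"dx":0,"dy":0.0004,"dz":0.0002,"wx":0,"wy":0,"wz":0},{"gripper":0.4,"dx":0,"dy":0.0006,"dz":0.0003,"wx":0,"wy":0,"wz":0},{"gripper":0.4,"dx":0,"dy":0.0007,"dz":0.0003,"wx":0,"wy":0,"wz":0},{"gripper":0.4,"dx":0,"dy":0.0007,"dz":0.0003,"wx":0,"wy":0,"wz":0}]'; python3 -c "
from h import *;print(manip.read_state()['moment'])"
```

```text
clock: 8.83
eef_pos: [610.4, -42.4, 12.4]
eef_rot: [3.141, -0.002, -3.015]
wrist_force: [-5.9, -1.6, 0.9]
finger_gap: 49.4
finger_force: 20.0
[-0.07378778  1.14030688 -0.04336375]
```

```bash
python3 -m inch '[{"gripper":0.4,"dx":0,"dy":0.0002,"dz":0,"wx":0,"wy":0,"wz":0},{"gripper":0.4,"dx":0,"dy":0.0004,"dz":0,"wx":0,"wy":0,"wz":0},{"gripper":0.4,"dx":0,"dy":0.0005,"dz":0,"wx":0,"wy":0,"wz":0},{"gripper":0.4,"dx":0,"dy":0.0005,"dz":0,"wx":0,"wy":0,"wz":0},{"gripper":0.4,"dx":0,"dy":0.0005,"dz":0,"wx":0,"wy":0,"wz":0}]'; python3 -c "
from h import *;print(manip.read_state()['moment'])"
```

```text
clock: 9.25
eef_pos: [610.4, -42.3, 12.4]
eef_rot: [-3.141, -0.002, -3.015]
wrist_force: [-7.1, -3.9, 0.7]
finger_gap: 49.1
finger_force: 20.0
[-0.59310076  1.18897207 -0.05297759]
```

It rolled over (+0.7 y, +0.4 x) and has now met the left post too. Balancing and pressing.

```bash
python3 -m inch '[{"gripper":0.4,"dx":0.0002,"dy":-0.0001,"dz":0,"wx":0,"wy":0,"wz":0},{"gripper":0.4,"dx":0.0004,"dy":-0.0001,"dz":0,"wx":0,"wy":0,"wz":0},{"gripper":0.4,"dx":0.0006,"dy":-0.0001,"dz":0,"wx":0,"wy":0,"wz":0},{"gripper":0.4,"dx":0.0006,"dy":-0.0001,"dz":0,"wx":0,"wy":0,"wz":0},{"gripper":0.4,"dx":0.0006,"dy":-0.0001,"dz":0,"wx":0,"wy":0,"wz":0}]'
python3 - <<'E'
from h import *
import cv2
s=manip.read_state();a=manip.camera("wrist")
print(s["moment"],s["wrist_force"],s["eef_rot"])
cv2.imwrite("pics/w5.png",cv2.resize(a[205:315,190:370],None,fx=4.4,fy=4.4,interpolation=cv2.INTER_CUBIC))
E
```

```text
clock: 9.67
eef_pos: [610.5, -42.3, 12.4]
eef_rot: [3.141, -0.003, -3.015]
wrist_force: [-10.0, -3.0, 2.7]
finger_gap: 49.3
finger_force: 20.0
[-0.42211743  1.9315542  -0.02961752] [-9.96915724 -3.04210829  2.73067803] [ 3.14138256 -0.00341947 -3.01516388]
```

View pics/w5.png

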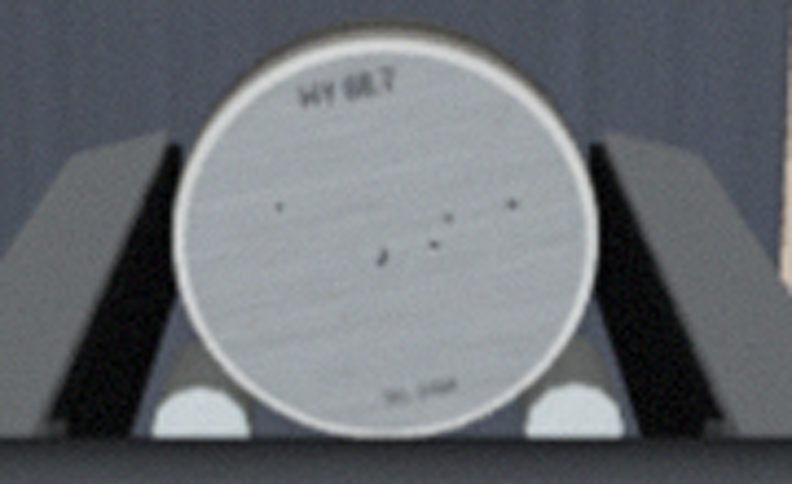

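Posts are now at 201 and 574 (mid 387.5) and the disc at 386, so it is seated centrally. I'll balance it a little more and hold.

```bash
python3 -m inch '[{"gripper":0.4,"dx":0.0001,"dy":-0.0001,"dz":0,"wx":0,"wy":0,"wz":0},{"gripper":0.4,"dx":0.0001,"dy":-0.0002,"dz":0,"wx":0,"wy":0,"wz":0},{"gripper":0.4,"dx":0.0001,"dy":-0.0002,"dz":0,"wx":0,"wy":0,"wz":0},{"gripper":0.4,"dx":0.0001,"dy":-0.0002,"dz":0,"wx":0,"wy":0,"wz":0},{"gripper":0.4,"dx":0.0001,"dy":-0.0002,"dz":0,"wx":0,"wy":0,"wz":0}]'
```

```text
clock: 10.13
eef_pos: [610.5, -42.3, 12.4]
eef_rot: [3.141, -0.004, -3.015]
wrist_force: [-11.4, -2.4, 3.5]
finger_gap: 49.2
finger_force: 20.0
```

```bash
python3 -m inch '[{"gripper":0.65,"dx":0,"dy":0,"dz":0,"wx":0,"wy":0,"wz":0},{"gripper":0.65,"dx":0,"dy":0,"dz":0,"wx":0,"wy":0,"wz":0},{"gripper":0.65,"dx":0,"dy":0,"dz":0,"wx":0,"wy":0,"wz":0},{"gripper":0.65,"dx":0,"dy":0,"dz":0,"wx":0,"wy":0,"wz":0},{"gripper":0.65,"dx":0,"dy":0,"dz":0,"wx":0,"wy":0,"wz":0}]'
python3 -m inch '[{"gripper":0.65,"dx":0,"dy":0,"dz":0.01,"wx":0,"wy":0,"wz":0},{"gripper":0.65,"dx":0,"dy":0,"dz":0.03,"wx":0,"wy":0,"wz":0},{"gripper":0.65,"dx":0,"dy":0,"dz":0.055,"wx":0,"wy":0,"wz":0},{"gripper":0.65,"dx":0,"dy":0,"dz":0.07,"wx":0,"wy":0,"wz":0},{"gripper":0.65,"dx":0,"dy":0,"dz":0.078,"wx":0,"wy":0,"wz":0}]'
python3 - <<'E'
from h import *
import cv2
for k in range(4): manip.camera("top")
s=manip.read_state();a=manip.camera("wrist")
print(s["eef_pos"],s["wrist_force"]);np.save("s6.npy",s,allow_pickle=True)
cv2.imwrite("pics/w6.png",a)
E
```

```text
clock: 10.55
eef_pos: [612.1, -42.1, 12.9]
eef_rot: [-3.142, 0.001, -3.015]
wrist_force: [0.2, -0.8, -0.2]
finger_gap: 61.2
finger_force: 0.0
clock: 10.97
eef_pos: [612.8, -42.2, 94.0]
eef_rot: [-3.141, 0.004, -3.015]
wrist_force: [0.5, -0.7, -0.9]
finger_gap: 61.3
finger_force: 0.0
[611.5291454  -42.0617434   90.13759236] [-0.14230873 -0.09620992 -0.33936427]
```

View pics/w6.png

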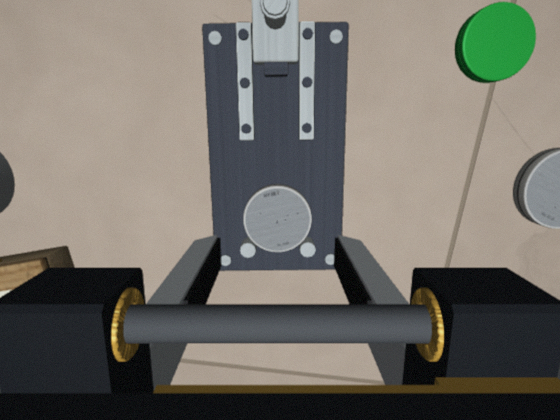

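The disc rests on both posts: disc (278,218), posts (248,250) and (308,250), with the knob at about (275,5). Next I go behind the knob with the fingers closed.

```bash
python3 -m inch '[{"gripper":0,"dx":-0.03,"dy":-0.004,"dz":0,"wx":0,"wy":0,"wz":0},{"gripper":0,"dx":-0.065,"dy":-0.009,"dz":0,"wx":0,"wy":0,"wz":0},{"gripper":0,"dx":-0.1,"dy":-0.013,"dz":0,"wx":0,"wy":0,"wz":0},{"gripper":0,"dx":-0.135,"dy":-0.018,"dz":0,"wx":0,"wy":0,"wz":0},{"gripper":0,"dx":-0.162,"dy":-0.022,"dz":0,"wx":0,"wy":0,"wz":0}]'
python3 -m inch '[{"gripper":0,"dx":0,"dy":0,"dz":0,"wx":0,"wy":0,"wz":0},{"gripper":0,"dx":0,"dy":0,"dz":0,"wx":0,"wy":0,"wz":0},{"gripper":0,"dx":0,"dy":0,"dz":0,"wx":0,"wy":0,"wz":0},{"gripper":0,"dx":0,"dy":0,"dz":0,"wx":0,"wy":0,"wz":0},{"gripper":0,"dx":0,"dy":0,"dz":0,"wx":0,"wy":0,"wz":0}]'
python3 - <<'E'
from h import *
import cv2
s=manip.read_state();a=manip.camera("top")
print(s["eef_pos"],s["wrist_force"],s["finger_gap"])
cv2.imwrite("pics/t7.png",cv2.resize(a[135:260,240:345],None,fx=4.8,fy=4.8,interpolation=cv2.INTER_CUBIC))
E
```

```text
clock: 11.63
eef_pos: [446.9, -64.0, 89.5]
eef_rot: [3.141, -0.002, -3.015]
wrist_force: [-1.6, -0.8, -0.0]
finger_gap: 31.4
finger_force: 0.0
clock: 12.05
eef_pos: [450.4, -64.0, 90.5]
eef_rot: [3.141, -0.0, -3.015]
wrist_force: [0.5, 0.2, 0.4]
finger_gap: 0.5
finger_force: 0.0
[450.42162187 -63.99145672  90.48091782] [0.54664955 0.23561019 0.3841072 ] 0.5496654616570621
```

```bash
python3 -m inch '[{"gripper":0,"dx":0,"dy":0,"dz":-0.02,"wx":0,"wy":0,"wz":0},{"gripper":0,"dx":0,"dy":0,"dz":-0.04,"wx":0,"wy":0,"wz":0},{"gripper":0,"dx":0,"dy":0,"dz":-0.053,"wx":0,"wy":0,"wz":0},{"gripper":0,"dx":0,"dy":0,"dz":-0.056,"wx":0,"wy":0,"wz":0},{"gripper":0,"dx":0,"dy":0,"dz":-0.056,"wx":0,"wy":0,"wz":0}]'
python3 -m inch '[{"gripper":0,"dx":0.003,"dy":0.0004,"dz":0,"wx":0,"wy":0,"wz":0},{"gripper":0,"dx":0.006,"dy":0.0008,"dz":0,"wx":0,"wy":0,"wz":0},{"gripper":0,"dx":0.009,"dy":0.0012,"dz":0,"wx":0,"wy":0,"wz":0},{"gripper":0,"dx":0.012,"dy":0.0015,"dz":0,"wx":0,"wy":0,"wz":0},{"gripper":0,"dx":0.015,"dy":0.0019,"dz":0,"wx":0,"wy":0,"wz":0}]'
python3 -m inch '[{"gripper":0,"dx":0.003,"dy":0.0004,"dz":0,"wx":0,"wy":0,"wz":0},{"gripper":0,"dx":0.006,"dy":0.0008,"dz":0,"wx":0,"wy":0,"wz":0},{"gripper":0,"dx":0.009,"dy":0.0012,"dz":0,"wx":0,"wy":0,"wz":0},{"gripper":0,"dx":0.012,"dy":0.0015,"dz":0,"wx":0,"wy":0,"wz":0},{"gripper":0,"dx":0.015,"dy":0.0019,"dz":0,"wx":0,"wy":0,"wz":0}]'
```

```text
clock: 12.52
eef_pos: [449.7, -64.0, 34.1]
eef_rot: [3.141, -0.002, -3.015]
wrist_force: [-0.4, -0.9, -0.2]
finger_gap: 0.3
finger_force: 0.0
clock: 12.93
eef_pos: [465.3, -62.2, 35.2]
eef_rot: [-3.141, 0.0, -3.015]
wrist_force: [-2.1, -0.6, 1.7]
finger_gap: 0.5
finger_force: 1.2
clock: 13.35
eef_pos: [480.1, -60.2, 34.8]
eef_rot: [3.141, -0.0, -3.015]
wrist_force: [-2.8, 0.4, 2.0]
finger_gap: 0.2
finger_force: 1.2
```

```bash
python3 -m inch '[{"gripper":0,"dx":0.004,"dy":0.0005,"dz":0,"wx":0,"wy":0,"wz":0},{"gripper":0,"dx":0.008,"dy":0.001,"dz":0,"wx":0,"wy":0,"wz":0},{"gripper":0,"dx":0.012,"dy":0.0015,"dz":0,"wx":0,"wy":0,"wz":0},{"gripper":0,"dx":0.016,"dy":0.002,"dz":0,"wx":0,"wy":0,"wz":0},{"gripper":0,"dx":0.02,"dy":0.0026,"dz":0,"wx":0,"wy":0,"wz":0}]'
python3 -m inch '[{"gripper":0,"dx":0.004,"dy":0.0005,"dz":0,"wx":0,"wy":0,"wz":0},{"gripper":0,"dx":0.008,"dy":0.001,"dz":0,"wx":0,"wy":0,"wz":0},{"gripper":0,"dx":0.012,"dy":0.0015,"dz":0,"wx":0,"wy":0,"wz":0},{"gripper":0,"dx":0.016,"dy":0.002,"dz":0,"wx":0,"wy":0,"wz":0},{"gripper":0,"dx":0.02,"dy":0.0026,"dz":0,"wx":0,"wy":0,"wz":0}]'
python3 -m inch '[{"gripper":0,"dx":0,"dy":0,"dz":0,"wx":0,"wy":0,"wz":0},{"gripper":0,"dx":0,"dy":0,"dz":0,"wx":0,"wy":0,"wz":0},{"gripper":0,"dx":0.0005,"dy":0,"dz":0,"wx":0,"wy":0,"wz":0},{"gripper":0,"dx":0.001,"dy":0.0001,"dz":0,"wx":0,"wy":0,"wz":0},{"gripper":0,"dx":0.002,"dy":0.0003,"dz":0,"wx":0,"wy":0,"wz":0}]'
python3 - <<'E'
from h import *
import cv2
a=manip.camera("top");s=manip.read_state();print(s["eef_pos"],s["wrist_force"])
b=manip.camera("scene")
cv2.imwrite("pics/v8.png",np.hstack([cv2.resize(a[135:235,265:345],(400,500),interpolation=cv2.INTER_CUBIC),cv2.resize(b[190:270,250:314],(400,500),interpolation=cv2.INTER_CUBIC)]))
E
```

```text
clock: 13.77
eef_pos: [500.3, -57.6, 34.8]
eef_rot: [3.141, -0.0, -3.015]
wrist_force: [-1.3, 1.3, 0.6]
finger_gap: 0.6
finger_force: 1.3
clock: 14.18
eef_pos: [520.2, -55.0, 34.8]
eef_rot: [3.141, -0.0, -3.015]
wrist_force: [-3.1, 2.5, 0.6]
finger_gap: 0.3
finger_force: 1.4
clock: 14.6
eef_pos: [521.7, -55.0, 34.8]
eef_rot: [-3.141, -0.0, -3.015]
wrist_force: [-2.8, -1.8, -0.4]
finger_gap: 0.4
finger_force: 1.0
[521.92178266 -54.99660768  34.89916741] [-2.01979588 -0.47298176 -0.43595653]
```

View pics/v8.png

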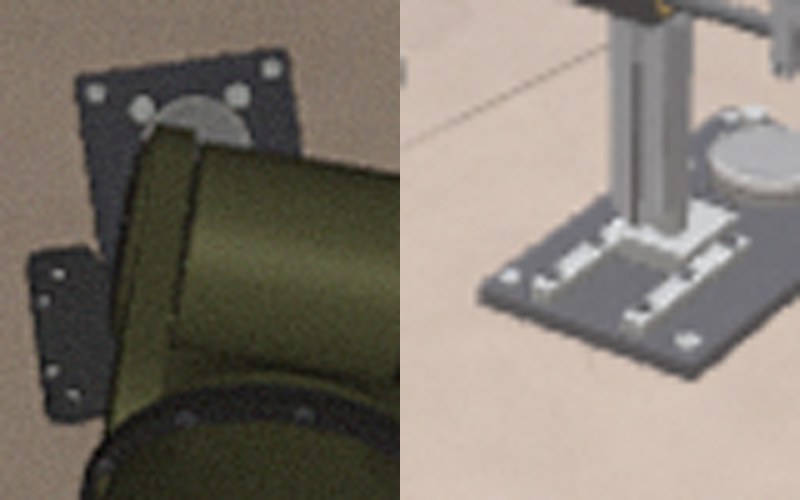

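The scene crop shows the fingers behind the knob and the slide body front still about 15 mm short of the disc. I continue, slower.

```bash
python3 -m inch '[{"gripper":0,"dx":0.0015,"dy":0.0002,"dz":0,"wx":0,"wy":0,"wz":0},{"gripper":0,"dx":0.003,"dy":0.0004,"dz":0,"wx":0,"wy":0,"wz":0},{"gripper":0,"dx":0.0045,"dy":0.0006,"dz":0,"wx":0,"wy":0,"wz":0},{"gripper":0,"dx":0.006,"dy":0.0008,"dz":0,"wx":0,"wy":0,"wz":0},{"gripper":0,"dx":0.007,"dy":0.0009,"dz":0,"wx":0,"wy":0,"wz":0}]'
python3 -m inch '[{"gripper":0,"dx":0.0005,"dy":0.0001,"dz":0,"wx":0,"wy":0,"wz":0},{"gripper":0,"dx":0.001,"dy":0.0001,"dz":0,"wx":0,"wy":0,"wz":0},{"gripper":0,"dx":0.0015,"dy":0.0002,"dz":0,"wx":0,"wy":0,"wz":0},{"gripper":0,"dx":0.002,"dy":0.0003,"dz":0,"wx":0,"wy":0,"wz":0},{"gripper":0,"dx":0.002,"dy":0.0003,"dz":0,"wx":0,"wy":0,"wz":0}]'
```

```text
clock: 15.12
eef_pos: [529.1, -53.9, 34.8]
eef_rot: [3.142, 0.0, -3.015]
wrist_force: [-2.5, -0.8, 0.9]
finger_gap: 0.6
finger_force: 1.0
clock: 15.53
eef_pos: [531.0, -53.6, 34.8]
eef_rot: [-3.142, 0.0, -3.015]
wrist_force: [-1.4, -0.0, 1.5]
finger_gap: 0.4
finger_force: 0.7
```

```bash
python3 -m inch '[{"gripper":0,"dx":0.0003,"dy":0,"dz":0,"wx":0,"wy":0,"wz":0},{"gripper":0,"dx":0.0006,"dy":0.0001,"dz":0,"wx":0,"wy":0,"wz":0},{"gripper":0,"dx":0.0009,"dy":0.0001,"dz":0,"wx":0,"wy":0,"wz":0},{"gripper":0,"dx":0.001,"dy":0.0001,"dz":0,"wx":0,"wy":0,"wz":0},{"gripper":0,"dx":0.001,"dy":0.0001,"dz":0,"wx":0,"wy":0,"wz":0}]'
```

```text
clock: 15.95
eef_pos: [531.9, -53.5, 34.8]
eef_rot: [3.142, 0.0, -3.015]
wrist_force: [-3.1, -0.9, 1.0]
finger_gap: 0.8
finger_force: 0.9
```

```bash
python3 -m inch '[{"gripper":0,"dx":0.0003,"dy":0,"dz":0,"wx":0,"wy":0,"wz":0},{"gripper":0,"dx":0.0006,"dy":0.0001,"dz":0,"wx":0,"wy":0,"wz":0},{"gripper":0,"dx":0.0009,"dy":0.0001,"dz":0,"wx":0,"wy":0,"wz":0},{"gripper":0,"dx":0.001,"dy":0.0001,"dz":0,"wx":0,"wy":0,"wz":0},{"gripper":0,"dx":0.001,"dy":0.0001,"dz":0,"wx":0,"wy":0,"wz":0}]'
```

```text
clock: 16.37
eef_pos: [532.9, -53.4, 34.8]
eef_rot: [3.142, -0.0, -3.015]
wrist_force: [-1.3, -0.3, -0.2]
finger_gap: 0.2
finger_force: 0.9
```

```bash
python3 -m inch '[{"gripper":0,"dx":0.0003,"dy":0,"dz":0,"wx":0,"wy":0,"wz":0},{"gripper":0,"dx":0.0006,"dy":0.0001,"dz":0,"wx":0,"wy":0,"wz":0},{"gripper":0,"dx":0.0009,"dy":0.0001,"dz":0,"wx":0,"wy":0,"wz":0},{"gripper":0,"dx":0.001,"dy":0.0001,"dz":0,"wx":0,"wy":0,"wz":0},{"gripper":0,"dx":0.001,"dy":0.0001,"dz":0,"wx":0,"wy":0,"wz":0}]'
```

```text
clock: 16.78
eef_pos: [533.9, -53.3, 34.8]
eef_rot: [3.142, 0.0, -3.015]
wrist_force: [-1.4, -0.2, 0.4]
finger_gap: 0.9
finger_force: 0.9
```

```bash
python3 -m inch '[{"gripper":0,"dx":0.0002,"dy":0,"dz":0,"wx":0,"wy":0,"wz":0},{"gripper":0,"dx":0.0004,"dy":0.0001,"dz":0,"wx":0,"wy":0,"wz":0},{"gripper":0,"dx":0.0006,"dy":0.0001,"dz":0,"wx":0,"wy":0,"wz":0},{"gripper":0,"dx":0.0007,"dy":0.0001,"dz":0,"wx":0,"wy":0,"wz":0},{"gripper":0,"dx":0.0007,"dy":0.0001,"dz":0,"wx":0,"wy":0,"wz":0}]'
```

```text
clock: 17.2
eef_pos: [534.6, -53.2, 34.8]
eef_rot: [3.142, -0.0, -3.015]
wrist_force: [-1.1, 0.3, 0.1]
finger_gap: 0.6
finger_force: 1.0
```

```bash
python3 -m inch '[{"gripper":0,"dx":0.0002,"dy":0,"dz":0,"wx":0,"wy":0,"wz":0},{"gripper":0,"dx":0.0004,"dy":0.0001,"dz":0,"wx":0,"wy":0,"wz":0},{"gripper":0,"dx":0.0006,"dy":0.0001,"dz":0,"wx":0,"wy":0,"wz":0},{"gripper":0,"dx":0.0008,"dy":0.0001,"dz":0,"wx":0,"wy":0,"wz":0},{"gripper":0,"dx":0.0008,"dy":0.0001,"dz":0,"wx":0,"wy":0,"wz":0}]'
```

```text
clock: 17.62
eef_pos: [535.4, -53.1, 34.8]
eef_rot: [3.142, -0.0, -3.015]
wrist_force: [-1.5, 0.7, -0.4]
finger_gap: 0.5
finger_force: 1.0
```

```bash
python3 -m inch '[{"gripper":0,"dx":0.0002,"dy":0,"dz":0,"wx":0,"wy":0,"wz":0},{"gripper":0,"dx":0.0004,"dy":0.0001,"dz":0,"wx":0,"wy":0,"wz":0},{"gripper":0,"dx":0.0006,"dy":0.0001,"dz":0,"wx":0,"wy":0,"wz":0},{"gripper":0,"dx":0.0007,"dy":0.0001,"dz":0,"wx":0,"wy":0,"wz":0},{"gripper":0,"dx":0.0007,"dy":0.0001,"dz":0,"wx":0,"wy":0,"wz":0}]'
```

```text
clock: 18.03
eef_pos: [536.1, -53.0, 34.8]
eef_rot: [3.142, -0.0, -3.015]
wrist_force: [-1.5, 1.0, -0.1]
finger_gap: 0.5
finger_force: 1.0
```

```bash
python3 -m inch '[{"gripper":0,"dx":0.0002,"dy":0,"dz":0,"wx":0,"wy":0,"wz":0},{"gripper":0,"dx":0.0004,"dy":0.0001,"dz":0,"wx":0,"wy":0,"wz":0},{"gripper":0,"dx":0.0006,"dy":0.0001,"dz":0,"wx":0,"wy":0,"wz":0},{"gripper":0,"dx":0.0008,"dy":0.0001,"dz":0,"wx":0,"wy":0,"wz":0},{"gripper":0,"dx":0.0008,"dy":0.0001,"dz":0,"wx":0,"wy":0,"wz":0}]'
```

```text
clock: 18.45
eef_pos: [536.9, -52.9, 34.9]
eef_rot: [3.142, 0.0, -3.015]
wrist_force: [-2.6, 1.2, 0.7]
finger_gap: 0.4
finger_force: 1.0
```

```bash
python3 -m inch '[{"gripper":0,"dx":0.0002,"dy":0,"dz":0,"wx":0,"wy":0,"wz":0},{"gripper":0,"dx":0.0004,"dy":0.0001,"dz":0,"wx":0,"wy":0,"wz":0},{"gripper":0,"dx":0.0005,"dy":0.0001,"dz":0,"wx":0,"wy":0,"wz":0},{"gripper":0,"dx":0.0006,"dy":0.0001,"dz":0,"wx":0,"wy":0,"wz":0},{"gripper":0,"dx":0.0006,"dy":0.0001,"dz":0,"wx":0,"wy":0,"wz":0}]'
```

```text
clock: 18.87
eef_pos: [537.4, -52.8, 34.8]
eef_rot: [3.142, -0.0, -3.015]
wrist_force: [-3.5, 0.3, 2.3]
finger_gap: 0.8
finger_force: 1.6
```

```bash
python3 -m inch '[{"gripper":0,"dx":0.0002,"dy":0,"dz":0,"wx":0,"wy":0,"wz":0},{"gripper":0,"dx":0.0004,"dy":0.0001,"dz":0,"wx":0,"wy":0,"wz":0},{"gripper":0,"dx":0.0005,"dy":0.0001,"dz":0,"wx":0,"wy":0,"wz":0},{"gripper":0,"dx":0.0006,"dy":0.0001,"dz":0,"wx":0,"wy":0,"wz":0},{"gripper":0,"dx":0.0006,"dy":0.0001,"dz":0,"wx":0,"wy":0,"wz":0}]'
```

```text
clock: 19.28
eef_pos: [537.6, -52.8, 34.8]
eef_rot: [3.141, -0.001, -3.015]
wrist_force: [-7.7, 0.3, 3.1]
finger_gap: 0.5
finger_force: 3.3
```

Contact with the block. I add a little to reach about 12 N at the wrist (about 10 N at the block).

```bash
python3 -m inch '[{"gripper":0,"dx":0.0002,"dy":0,"dz":0,"wx":0,"wy":0,"wz":0},{"gripper":0,"dx":0.0004,"dy":0,"dz":0,"wx":0,"wy":0,"wz":0},{"gripper":0,"dx":0.0005,"dy":0,"dz":0,"wx":0,"wy":0,"wz":0},{"gripper":0,"dx":0.0005,"dy":0,"dz":0,"wx":0,"wy":0,"wz":0},{"gripper":0,"dx":0.0005,"dy":0,"dz":0,"wx":0,"wy":0,"wz":0}]'
```

```text
clock: 19.7
eef_pos: [537.8, -52.8, 34.7]
eef_rot: [3.141, -0.002, -3.015]
wrist_force: [-9.9, 0.1, 4.9]
finger_gap: 0.5
finger_force: 4.6
```

```bash
python3 -m inch '[{"gripper":0,"dx":0.0001,"dy":0,"dz":0,"wx":0,"wy":0,"wz":0},{"gripper":0,"dx":0.0001,"dy":0,"dz":0,"wx":0,"wy":0,"wz":0},{"gripper":0,"dx":0.0001,"dy":0,"dz":0,"wx":0,"wy":0,"wz":0},{"gripper":0,"dx":0.0001,"dy":0,"dz":0,"wx":0,"wy":0,"wz":0},{"gripper":0,"dx":0.0001,"dy":0,"dz":0,"wx":0,"wy":0,"wz":0}]'
```

```text
clock: 20.12
eef_pos: [537.8, -52.7, 34.7]
eef_rot: [3.141, -0.002, -3.015]
wrist_force: [-9.4, 0.7, 5.4]
finger_gap: 0.5
finger_force: 4.9
```

```bash
python3 -m inch '[{"gripper":0,"dx":0.0001,"dy":0,"dz":0,"wx":0,"wy":0,"wz":0},{"gripper":0,"dx":0.0002,"dy":0,"dz":0,"wx":0,"wy":0,"wz":0},{"gripper":0,"dx":0.0003,"dy":0,"dz":0,"wx":0,"wy":0,"wz":0},{"gripper":0,"dx":0.0003,"dy":0,"dz":0,"wx":0,"wy":0,"wz":0},{"gripper":0,"dx":0.0003,"dy":0,"dz":0,"wx":0,"wy":0,"wz":0}]'
python3 -m inch '[{"gripper":0,"dx":0,"dy":0,"dz":0,"wx":0,"wy":0,"wz":0},{"gripper":0,"dx":0,"dy":0,"dz":0,"wx":0,"wy":0,"wz":0},{"gripper":0,"dx":0,"dy":0,"dz":0,"wx":0,"wy":0,"wz":0},{"gripper":0,"dx":0,"dy":0,"dz":0,"wx":0,"wy":0,"wz":0},{"gripper":0,"dx":0,"dy":0,"dz":0,"wx":0,"wy":0,"wz":0}]'
```

```text
clock: 20.53
eef_pos: [537.9, -52.7, 34.7]
eef_rot: [3.141, -0.003, -3.015]
wrist_force: [-11.9, 0.2, 6.7]
finger_gap: 0.5
finger_force: 5.8
clock: 20.95
eef_pos: [537.9, -52.7, 34.7]
eef_rot: [3.141, -0.003, -3.015]
wrist_force: [-11.1, 0.2, 7.1]
finger_gap: 0.6
finger_force: 5.8
```

```bash
python3 -m inch '[{"gripper":0,"dx":-0.001,"dy":0,"dz":0,"wx":0,"wy":0,"wz":0},{"gripper":0,"dx":-0.003,"dy":-0.0003,"dz":0,"wx":0,"wy":0,"wz":0},{"gripper":0,"dx":-0.008,"dy":-0.001,"dz":0,"wx":0,"wy":0,"wz":0},{"gripper":0,"dx":-0.016,"dy":-0.002,"dz":0,"wx":0,"wy":0,"wz":0},{"gripper":0,"dx":-0.025,"dy":-0.003,"dz":0,"wx":0,"wy":0,"wz":0}]'
python3 -m inch '[{"gripper":0,"dx":0,"dy":0,"dz":0.02,"wx":0,"wy":0,"wz":0},{"gripper":0,"dx":0,"dy":0,"dz":0.045,"wx":0,"wy":0,"wz":0},{"gripper":0,"dx":0.02,"dy":0.002,"dz":0.06,"wx":0,"wy":0,"wz":0},{"gripper":0,"dx":0.05,"dy":0.006,"dz":0.065,"wx":0,"wy":0,"wz":0},{"gripper":0,"dx":0.08,"dy":0.01,"dz":0.065,"wx":0,"wy":0,"wz":0}]'
python3 -m inch '[{"gripper":0.65,"dx":0.01,"dy":0.001,"dz":0,"wx":0,"wy":0,"wz":0},{"gripper":0.65,"dx":0.018,"dy":0.002,"dz":0,"wx":0,"wy":0,"wz":0},{"gripper":0.65,"dx":0.018,"dy":0.002,"dz":0,"wx":0,"wy":0,"wz":0},{"gripper":0.65,"dx":0.018,"dy":0.002,"dz":0,"wx":0,"wy":0,"wz":0},{"gripper":0.65,"dx":0.018,"dy":0.002,"dz":0,"wx":0,"wy":0,"wz":0}]'
python3 - <<'E'
from h import *
import cv2
for k in range(6): manip.camera("top")
s=manip.read_state();a=manip.camera("wrist");g=cv2.cvtColor(a,cv2.COLOR_BGR2GRAY)
print(s["eef_pos"],s["wrist_force"],s["clock"]);cv2.imwrite("pics/w9.png",a)
K,R,t=wristcam(s)
def px(x,y,z):
    c=np.radians(7.3);w=np.array([566.6+x*np.cos(c)-y*np.sin(c),-49.2+x*np.sin(c)+y*np.cos(c),z]);p=K@(R@w+t);return p[:2]/p[2]
for n,q in(("disc",(45,.5,22)),("pl",(66.9,22.5,26)),("pr",(66.9,-21.4,26)),("nose",(20,.5,20)),("knob",(-14,.5,54))): print(n,px(*q))
f=352/(s["eef_pos"][2]+179-22)
for lo,hi in((23,27),(7.2,9.5)):
    c=cv2.HoughCircles(cv2.medianBlur(g,3),cv2.HOUGH_GRADIENT,1,20,param1=100,param2=14,minRadius=int(lo*f),maxRadius=int(hi*f)+1)
    if c is not None:
        for u in c[0][:12]: print(lo,u)
x=int(px(45,.5,22)[0]); y0=int(px(45,.5,22)[1])
print(f,y0-55,g[y0-55:y0+50,x-2:x+3].mean(1).astype(int))
E
```

```text
clock: 21.37
eef_pos: [513.5, -55.8, 34.8]
eef_rot: [-3.141, 0.001, -3.015]
wrist_force: [0.6, 0.3, 0.7]
finger_gap: 0.6
finger_force: 0.0
clock: 21.78
eef_pos: [595.4, -45.9, 102.3]
eef_rot: [-3.141, 0.004, -3.016]
wrist_force: [0.9, -0.4, 1.1]
finger_gap: 0.7
finger_force: 0.0
clock: 22.2
eef_pos: [611.3, -43.8, 99.8]
eef_rot: [3.142, -0.0, -3.015]
wrist_force: [-0.3, 0.4, 0.2]
finger_gap: 30.4
finger_force: 0.0
[611.83300063 -43.82720704 100.01884347] [ 0.32322873 -0.38117187 -0.17071918] 22.5
disc [279.65193459 216.51445665]
pl [308.68551725 245.7968572 ]
pr [250.78202638 245.82766782]
nose [279.65706361 183.3090952 ]
knob [279.99481299 138.17254283]
23 [279.5 215.5  32.4]
23 [489.5  47.5  34.2]
23 [538.5 188.5  32. ]
23 [559.5 184.5  36.4]
7.2 [280.5 139.5  11.8]
7.2 [408.5 296.5   9.6]
1.3695493888458992 161 [179 178 181 179 180 179 178 179 181 181 170 123  70  68  73  73  70  68
  69  70  71  76 116 170 181 158 140 131 126 125 121 131 145 146 145 144
 146 144 146 145 144 145 145 148 147 144 145 144 143 143 147 144 144 145
 144 143 135 129 135 142 143 141 144 146 146 143 142 142 143 144 145 145
 145 144 143 143 145 142 138 133 135 139 144 147 152 171 140  78  70  69
  72  73  72  72  71  72  72  71  73  72  72  70  72  88 138]
```

The image measurements agree with the seated poses: disc (279.5,215.5) against the predicted (279.7,216.5), and knob (280.5,139.5) against (280.0,138.2). The nose adjoins the rim and the arm is clear, so I'm handing it in.

```bash
python3 -c "
from cell import manip
print(manip.sign_off())"
```

```text
the job is handed in; nothing more can be done
None
```

I handed the job in at about 22.5 s with the 50 mm block seated against both posts and the slide nose up against it. Wrist force was about 11 N in each press, estimated at 9 N on the block from the slide, the arm touches nothing, and no verdict came back at hand-in.

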